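Hold a hot egg up in the tongs

TASK

Pick up the kitchen tongs from their rest, grip the hot brown boiled egg in the jaws without crushing it, and lift it out of its cup. Carry it over the middle of the white bowl and finish there, holding it still in the tongs about a hand's width above the rim: do not put it down or let go. Never touch the hot egg with the gripper itself, keep both egg cups standing in place, and leave the white egg and everything else alone.

Things in the scene. Friction and masses are not known exactly. Their poses are not given: they have to be found in the camera images.
- tongs_grip (a point): Grip centre of the kitchen tongs (two black sleeves, red jaws, 240 mm long with the hanging loop, 120 g), lying on their side on the rest, 31 mm above the worktop. x: along the tongs to the jaws; z up; y from arm to arm. The arms stand left and right of this point as upright strips 22 mm high. The flat sleeves reach 55 mm to either side along x; outer width here 62 mm when open. Centre of mass within 15 mm.
- tongs_jaws (a point): Midway between the red jaws, 100 mm ahead (+x) of tongs_grip, same height and axes. The jaws are shallow V plates 40 mm long along x, 18 mm high, centred on this height. Clear gap about 75 mm open (95 mm over the outside), about 64 mm when the grip is squeezed to 57 mm; an egg is held at 44 mm.
- tongs: The whole tongs (origin 11 mm under tongs_grip, same axes). A spring holds the arms open against a stop: squeezing the sleeves takes 9 N at first, 11 N when closed on an egg (outer width at the grip then about 44 mm; stop at 33 mm). Squeezed only to 54-60 mm they can be carried with the jaws still wide open.
- tongs_left: The left (+y) arm of the tongs with its jaw; origin on the hinge, 90 mm behind (-x) the grip point. Its sleeve is 5 mm thick and leans 0.04 rad outward towards the jaws when open, 0.06 rad inward when closed on an egg.
- tongs_right: The right (-y) arm of the tongs with its jaw, mirror image of the left; origin on the hinge.
- rest: White ceramic tongs rest fixed to the worktop: base plate 124 x 36 mm, 6 mm thick, with two cross ribs 20 mm high and 100 mm long, 50 mm before and behind the centre (the tongs lie on them; ends turned up to 28 mm). Between the ribs the sides are free for fingers. Origin: centre of its underside; x as the tongs.
- brown_egg_mid (a point): Centre, half-way up, of the brown egg: 44 mm thick, 57 mm high, 60 g, standing with its thick end down in a cup. The thickest part is 3.5 mm below this point.
- brown_egg: The brown egg (origin at its lower end, z up along the egg).
- white_egg_mid (a point): Centre of the white egg, of the same size, in the other cup.
- white_egg: The white egg (origin at its lower end).
- brown_cup: Blue egg cup in which the brown egg stands, loose, 150 g, 48 mm across the foot, rim 42 mm across at a height of 45 mm. The egg sits on the rim, its middle 65 mm above the worktop. Origin: centre of the foot.
- white_cup: The same blue egg cup with the white egg in it.
- bowl: Empty white ceramic bowl, loose, 130 mm across the rim, 50 mm high. Origin: centre of its underside.
- salt: Ceramic shaker with a black top, 45 x 45 x 78 mm, a bystander. Origin: centre of its underside.
- pepper: Ceramic shaker with a black top, 45 x 45 x 78 mm, a bystander. Origin: centre of its underside.
- tin: Food tin, 57 x 57 x 72 mm, a bystander. Origin: centre of its underside.
There are look-alikes about, which are no part of the job. What is shaped like the bowl but orange or yellow is not meant.

How it is judged:
On the way, in this order (a step that is already met when the one before it is completed fails the run):
1. the tongs are lifted off their rest by the gripper (height (world z) of tongs_grip above 0.055 m and contact force between the fingers and tongs above 1 N and contact force between tongs and rest below 0.05 N), for 0.2 s.
2. both jaws close on the brown egg where it stands in its cup (contact force between each of tongs_left, tongs_right and brown_egg above 0.3 N and horizontal distance between brown_egg_mid and brown_cup below 0.015 m and height (world z) of brown_egg_mid below 0.085 m), for 0.1 s.
At the end, for the whole second after the job is handed in: Brown egg pinched between both jaws (within 35 mm of their middle), at rest, centre over 130 mm high and within 45 mm of the bowl's centre in plan, borne by the gripper-held tongs alone. Cups upright (0.3 rad); its cup within 40 mm, bowl and bystanders 30 mm, white egg 20 mm of their places (height (world z) of brown_egg_mid above 0.13 m and horizontal distance between brown_egg_mid and bowl below 0.045 m and contact force between each of tongs_left, tongs_right and brown_egg above 0.3 N and contact force between the fingers and tongs above 1 N and height (world z) of tongs_grip above 0.08 m and distance between brown_egg_mid and tongs_jaws below 0.035 m and linear speed of brown_egg below 0.04 m/s and contact force between each of brown_egg, tongs and brown_cup below 0.05 N and contact force between each of brown_egg, tongs and bowl below 0.05 N and contact force between each of brown_egg, tongs and white_egg below 0.05 N and contact force between each of brown_egg, tongs and rest below 0.05 N and contact force between tongs and white_cup below 0.05 N and angle between each of brown_cup, white_cup's own z axis and vertical below 0.3 rad and height (world z) of brown_cup below 0.01 m and distance of brown_cup from where it was at the start of the episode below 0.04 m and distance of each of bowl, salt, pepper, tin from where it was at the start of the episode below 0.03 m and distance of white_egg_mid from where it was at the start of the episode below 0.02 m); the arm keeps its last pose, push and grip.
It fails at once if the gripper or arm touches the brown egg (contact force between any of the fingers, the arm and brown_egg above 0.3 N).
It fails at once if the egg is crushed: a jaw presses on it with more than 45 N (contact force between any of tongs_left, tongs_right and brown_egg above 45 N).
It also fails if it takes over 42 s, if anything falls off the work surface, if the arm or the gripper's body presses on something with over 40 N, if the wrist force passes 120 N, or if a joint passes its speed limit or range.

ROBOT

A 6-joint arm with a two-finger parallel gripper is mounted at the origin on a cart in front of the work surface, level with it; the furniture and walls round the work are solid. World frame = base frame: x ahead of the robot, y to its left, z up, the work surface at z = 0. Lengths are in m, angles in rad, forces in N, time in s.
With the tool pointing down it reaches from about 0.325 to 0.775 m from the base axis. Payload 9.3 kg.
Tool frame: the origin (TCP) lies between the finger pads; the fingertips stand 11 mm ahead of it and the grasp point (between the pads) lies 8 mm behind it; z points along the fingers, y is the line along which they close (so a half turn about z gives the same grasp; the last joint's range is limited). The gripper opens to 85 mm and grips with 20 to 120 N. Pads are 22 mm wide; open, the fingers measure 114 mm over their backs; the gripper's body (76 mm by 85 mm) begins 54 mm behind the grasp point. The pads swing forward as they close: fully open they stand 13 mm farther back than shut.
Start: joints at [1.015, 0.259, 0.021, 1.334, 0, 1.418], TCP at [0.216, 0.506, 0.242] pointing down, gripper open.
Joint ranges: [-3.04, 3.04], [-0.91, 1.82], [-1.04, 1.36], [-1.92, 1.95], [-1.52, 1.45], [-3.14, 3.14]. Speed limits (rad/s): [2.22, 2.22, 2.79, 3.14, 3.14, 3.14].

INTERFACE

Orientations are given as a rotation vector (axis times angle).
In Python, from workcell import get_obs, imaging, hand_in, search_frame, trace gives the robot as it stands.
- The arm moves only by the shell command python3 -m pendant 'ROWS' [FORCE]. ROWS is JSON, one flat list of numbers, 7 for each row, row after row: the finger opening in m, from 0 to 0.0854, then the shift along the tool's x, y, z in m, then the turn, a rotation vector about the tool's x, y, z in degrees. In form: [jaw, dx, dy, dz, ax, ay, az, jaw, dx, dy, dz, ax, ay, az, ...]. A call has 1 to 12 rows; each row is the pose to reach, as a shift and turn from the pose commanded when the call began, along the tool's axes at that moment; what a row does not reach only later rows make up. A row lasts 1/8 s, in which the tool goes at most 62.5 mm and 10.7 degrees, less where a joint would pass 70% of its speed; a pose out of reach is approached as far as the arm can. A call with a gripper value outside its range is refused whole. The fingers move at their own pace and stop on an object; FORCE is the grip in N (left out, the last holds). Time passes only in rows, so rows that repeat a pose let the fingers close. It gives the time, the measured TCP pose, the force, the opening and the grip force at its end, in the units of the state.
- get_obs(): the state, without advancing time (a new reading comes with each control period).
- imaging.snapshot(name): name is "scene" or "top"; returns a dict with "img" (420x560x3 uint8, red, green, blue), "intrinsics" (3x3 intrinsics, pixels), "world_to_cam" (4x4, takes a point from world to camera coordinates). Camera axes: x right, y down, z forward; pixel columns grow to the right and rows downward; lengths in m; the calibration is good to about 2 mm. A picture is of the moment at which its call begins. There is no depth.
- hand_in(): hands the job in; it is judged then, once.
Trained networks look in the newest picture that a camera, given by its name, has taken for a name from the list of things; names that differ only in an ending like _2 or _b are one class to them, and where a whole thing is asked for, a point or a joint stands for the part that bears it (a point fixed in the world has none). Each returns a list of dicts, best first, with "score" (0 to 1); they miss things now and then, are a little off and sometimes report something else, mostly with a low value. They report only what shows in the picture. A call takes as long as a camera call. They do not tell look-alikes from the thing itself.
- search_frame(thing, camera): "rect" ([left, top, width, height] in pixels, round what is visible of it).
- trace(thing, camera): "region" (420x560 bool, what is visible of it) and "rect" ([left, top, width, height] in pixels, round what is visible of it).
The state is a dict: "time": time; "joints": joint angles; "joint_vel": joint speeds; "effort": joint torques, N m; "position": TCP position; "tool_rot": TCP orientation; "ft_force": force on the tool from outside, world axes, zero at the start; "ft_torque": the same for the moment, N m; "width": finger opening in m; "grip_force": force on a finger pad.
Only numpy, scipy, OpenCV 4.12 (cv2) and the standard library are available. Lean on these libraries where they do the work, as an engineer would, in place of code of your own. Each camera call takes 0.05 s, during which the arm holds its last target. There are 200 camera calls.

## Working session

There is one attempt and no reset: what is moved stays moved. The work goes in short steps, Python scripts to look and compute and a shell command to move; the robot and the scene stay as the last step left them, time stands still between calls to the robot, and variables do not carry over. Pictures are saved under pics/ and viewed, at most 10 in all, crops included, and the job is handed in when it is done.

```bash
mkdir -p pics; cat > h.py <<'E'
import numpy as np,cv2
from workcell import get_obs, imaging, hand_in, search_frame, trace
def snap(n,f=None):
    s=imaging.snapshot(n)
    if f: cv2.imwrite('pics/'+f,s['img'][:,:,::-1])
    return s
def ray(s,u,v):
    K=np.array(s['intrinsics']);T=np.array(s['world_to_cam']);R=T[:3,:3]
    return -R.T@T[:3,3], R.T@np.linalg.solve(K,[u,v,1.])
def atz(s,u,v,z):
    c,d=ray(s,u,v); return c+d*(z-c[2])/d[2]
def proj(s,p):
    T=np.array(s['world_to_cam']);q=T[:3,:3]@np.array(p)+T[:3,3];q=np.array(s['intrinsics'])@q;return q[:2]/q[2]
E
python3 - <<'E'
from h import *
o=get_obs();print(o['time'],o['position'],o['tool_rot'],o['width'])
for n in ('top','scene'):
    s=snap(n,n+'0.png');print(n,ray(s,280,210))
    for t in ('tongs','tongs_jaws','rest','brown_egg','white_egg','brown_cup','bowl','salt','tin'):
        print(t,[(np.round(r['rect']).tolist(),round(r['score'],2)) for r in search_frame(t,n)[:4]])
E
```

```text
0.0 [0.21546391 0.5057512  0.24165434] [-6.28338111e-01 -3.07764018e+00  2.01587352e-03] 0.08590427905872267
top (array([0.00209714, 0.21481161, 1.50377965]), array([ 0.34854876, -0.14576222, -0.92595839]))
tongs [([366.0, 166.0, 28.0, 57.0], 0.49)]
tongs_jaws [([367.0, 168.0, 27.0, 52.0], 0.77)]
rest [([362.0, 181.0, 27.0, 34.0], 0.83), ([368.0, 174.0, 23.0, 46.0], 0.34)]
brown_egg [([233.0, 209.0, 10.0, 16.0], 0.67), ([366.0, 170.0, 28.0, 52.0], 0.5)]
white_egg [([274.0, 197.0, 12.0, 13.0], 0.6)]
brown_cup []
bowl [([323.0, 208.0, 33.0, 32.0], 0.92), ([305.0, 173.0, 29.0, 27.0], 0.62), ([403.0, 210.0, 32.0, 35.0], 0.55)]
salt []
tin [([183.0, 248.0, 19.0, 18.0], 0.52)]
scene (array([-0.84058839, -0.52246   ,  0.7260033 ]), array([ 0.8557277 ,  0.30872041, -0.41538281]))
tongs [([356.0, 229.0, 78.0, 31.0], 0.68), ([274.0, 196.0, 13.0, 15.0], 0.33)]
tongs_jaws [([362.0, 232.0, 74.0, 30.0], 0.7)]
rest [([374.0, 243.0, 43.0, 24.0], 0.57)]
brown_egg [([228.0, 187.0, 16.0, 19.0], 0.43)]
white_egg [([277.0, 199.0, 10.0, 12.0], 0.57), ([360.0, 187.0, 9.0, 24.0], 0.44)]
brown_cup [([157.0, 192.0, 22.0, 25.0], 0.73), ([231.0, 202.0, 12.0, 16.0], 0.55)]
bowl [([381.0, 268.0, 57.0, 35.0], 0.86), ([303.0, 226.0, 44.0, 33.0], 0.63), ([316.0, 209.0, 40.0, 24.0], 0.57)]
salt [([358.0, 188.0, 10.0, 21.0], 0.61)]
tin [([157.0, 192.0, 18.0, 25.0], 0.94), ([375.0, 196.0, 13.0, 28.0], 0.21)]
```

```bash
python3 -c "
import cv2,numpy as np
a=cv2.imread('pics/top0.png');b=cv2.imread('pics/scene0.png')
cv2.imwrite('pics/t.png',cv2.resize(a,(800,600)));cv2.imwrite('pics/s.png',cv2.resize(b,(800,600)))"
```

```text
(no output)
```

View pics/t.png

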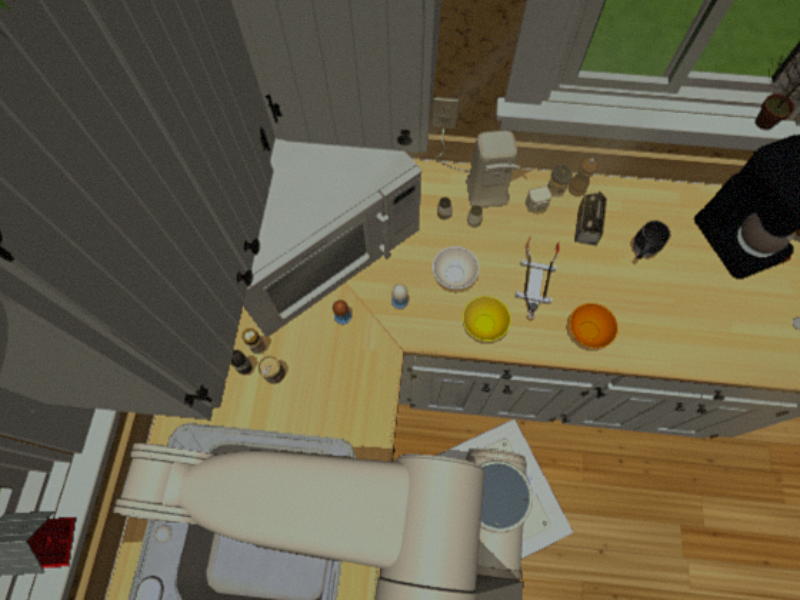

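View pics/s.png

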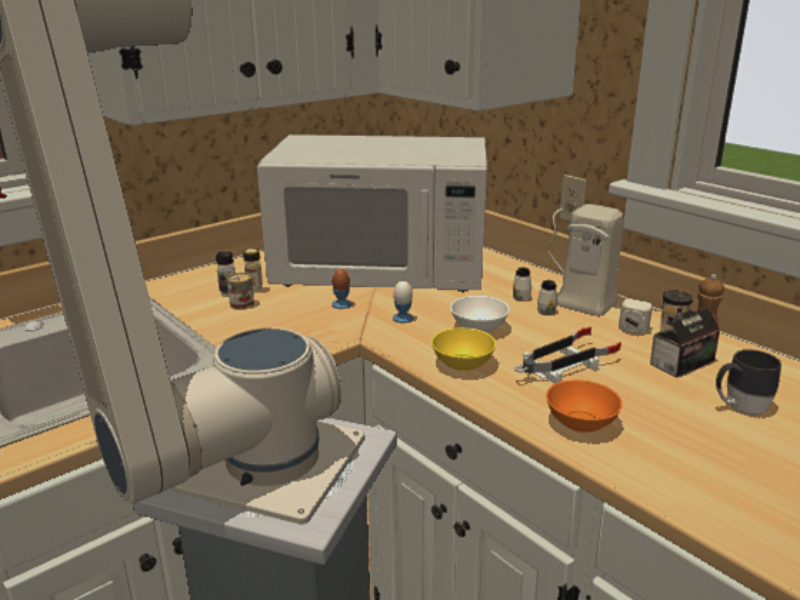

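The top view (800x600) shows these candidates:
- **Eggs:** brown egg at (341,308), white egg at (400,294).
- **Bowls:** white bowl at (456,268), which is the one meant. Yellow at (487,319) and orange at (593,326) are look-alikes.
- **Tongs:** loop at (531,313), red jaws at (528,243) and (557,246). Nothing else looks like them.

I'll measure these next and check with a close crop.

```bash
python3 - <<'E'
from h import *
from scipy.optimize import least_squares
S={n:snap(n) for n in('top','scene')}
# two-view triangulation of blobs by colour
def blob(n,box,f):
    x,y,w,h=box;im=S[n]['img'][y:y+h,x:x+w].astype(int);m=f(im[...,0],im[...,1],im[...,2]).astype(np.uint8)
    k,l,st,c=cv2.connectedComponentsWithStats(m,connectivity=8)
    o=sorted([(int(st[i,4]),(c[i]+[x,y]).round(1).tolist(),(st[i,:4]+[x,y,0,0]).tolist()) for i in range(1,k)],reverse=True)
    return [q for q in o if q[0]>4]
red=lambda r,g,b:(r>90)&(g<60)&(b<70)&(r>2*g)
blk=lambda r,g,b:(r<60)&(g<60)&(b<60)
brn=lambda r,g,b:(r>70)&(r>1.6*g)&(b<g+10)&(g<95)
print('red',blob('top',(355,160,50,65),red),blob('scene',(350,220,95,50),red))
print('blk',blob('top',(355,160,50,65),blk),blob('scene',(350,220,95,50),blk))
print('brn',blob('top',(225,200,25,35),brn),blob('scene',(225,180,30,30),brn))
for n in S:
  for t in('white_egg','brown_egg','bowl'):
    for r in trace(t,n)[:3]:
        ys,xs=np.nonzero(r['region']);print(n,t,round(r['score'],2),xs.mean().round(1),ys.mean().round(1),np.round(r['rect']))
t=S['top']['img'][155:230,350:410];t2=S['top']['img'][190:240,225:295]
s1=S['scene']['img'][220:275,345:445];s2=S['scene']['img'][180:225,215:300]
R=lambda a:cv2.resize(a,(400,300),interpolation=cv2.INTER_CUBIC)
cv2.imwrite('pics/crop.png',np.vstack([np.hstack([R(t),R(t2)]),np.hstack([R(s1),R(s2)])])[:,:,::-1])
E
```

```text
red [(5, [390.0, 173.0], [390, 171, 1, 5])] [(22, [428.6, 243.7], [426, 240, 8, 7]), (19, [407.9, 232.1], [404, 230, 9, 7])]
blk [(24, [382.9, 195.5], [381, 185, 5, 22]), (13, [403.5, 163.8], [403, 160, 2, 9]), (10, [367.6, 200.5], [367, 196, 2, 10]), (5, [369.8, 214.0], [369, 212, 2, 5])] [(185, [400.6, 251.2], [386, 244, 31, 16]), (155, [386.6, 243.1], [373, 236, 29, 16]), (28, [370.1, 257.0], [367, 254, 7, 7]), (14, [441.0, 225.1], [438, 223, 7, 5])]
brn [(77, [237.8, 215.1], [233, 210, 11, 11])] [(109, [237.9, 195.2], [233, 189, 11, 14])]
top bowl 0.94 318.7 187.3 [303. 176.  31.  25.]
top bowl 0.94 340.5 222.8 [325. 209.  31.  32.]
top bowl 0.56 415.6 228.2 [403. 212.  30.  35.]
scene white_egg 0.56 281.8 205.1 [276. 198.  12.  15.]
scene brown_egg 0.47 237.8 195.4 [229. 186.  11.  17.]
scene bowl 0.88 408.1 283.0 [381. 266.  56.  35.]
scene bowl 0.87 335.2 218.6 [316. 206.  41.  30.]
scene bowl 0.56 324.0 243.0 [304. 226.  43.  32.]
```

View pics/crop.png

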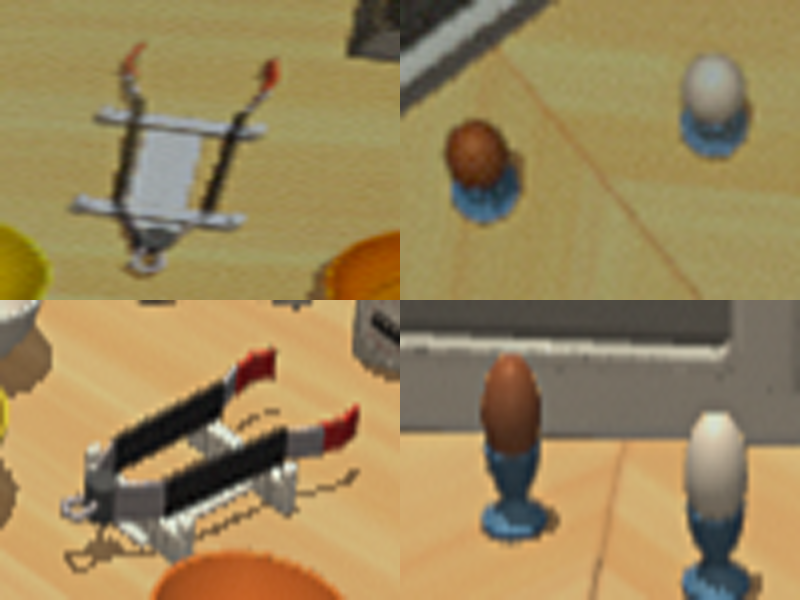

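```bash
cat >> h.py <<'E'
from scipy.optimize import least_squares
def tri(obs):
    A=[];b=[]
    for s,u,v in obs:
        c,d=ray(s,u,v);d=d/np.linalg.norm(d);P=np.eye(3)-np.outer(d,d);A.append(P);b.append(P@c)
    return np.linalg.lstsq(np.vstack(A),np.hstack(b),rcond=None)[0]
E
python3 - <<'E'
from h import *
T=snap('top');S=snap('scene')
z=.031
for n,s,u,v in [('jawR',S,428.6,243.7),('jawL',S,407.9,232.1),('slR',S,400.6,251.2),('slL',S,386.6,243.1),
 ('jawRt',T,390.5,173.5),('jawLt',T,369.5,169.5),('slRt',T,382.9,195.5),('slLt',T,369,195.5),('loop t',T,372.3,219.5)]:
    print(n,atz(s,u,v,z).round(4))
# rest base by ribs ends (top), heights ~.028
for u,v in [(365.3,184),(389,188),(362,206.5),(386,210)]: print('rib',atz(T,u,v,.026).round(4))
be=tri([(T,237.8,215.1),(S,237.9,195.2)]);print('brown tri',be.round(4),'z65',atz(T,237.8,215.1,.065).round(4),atz(S,237.9,195.5,.065).round(4))
print('white',tri([(T,279.5,204.5),(S,281.8,205.1)]).round(4))
print('bowl',tri([(T,318.7,187.3),(S,335.2,218.6)]).round(4),atz(T,318.7,187.8,.03).round(4),atz(S,336,219.5,.035).round(4))
# foot of brown cup
print('cup foot',atz(T,225+485*70/400,190+200*50/300,.003).round(4),atz(S,215+515*85/400-85,180+(520-300)*45/300,.005).round(4))
E
```

```text
jawR [ 0.511  -0.4856  0.031 ]
jawL [ 0.5658 -0.421   0.031 ]
slR [ 0.4406 -0.416   0.031 ]
slL [ 0.4755 -0.3718  0.031 ]
jawRt [ 0.5193 -0.4908  0.031 ]
jawLt [ 0.5702 -0.4219  0.031 ]
slRt [ 0.4463 -0.4144  0.031 ]
slLt [ 0.4689 -0.3641  0.031 ]
loop t [ 0.3741 -0.3267  0.031 ]
rib [ 0.5212 -0.3769  0.026 ]
rib [ 0.4667 -0.4551  0.026 ]
rib [ 0.44   -0.3181  0.026 ]
rib [ 0.3884 -0.3968  0.026 ]
brown tri [0.5905 0.143  0.0636] z65 [0.5901 0.1429 0.065 ] [0.585  0.1407 0.065 ]
white [ 0.5673 -0.0203  0.0606]
bowl [ 0.5806 -0.1956  0.0346] [ 0.5812 -0.1972  0.03  ] [ 0.5725 -0.1988  0.035 ]
cup foot [ 0.4674 -0.1055  0.003 ] [0.5775 0.1343 0.005 ]
```

```bash
cat >> h.py <<'E'
from scipy.spatial.transform import Rotation as Ro
def go(x,y,z,yaw,base=None):
    """tool x axis yaw in deg, tool z down; prints shift/turn from the present pose (or base=(p,rotvec))"""
    o=get_obs();p,r=(o['position'],o['tool_rot']) if base is None else base
    R0=Ro.from_rotvec(r);c,s=np.cos(np.radians(yaw)),np.sin(np.radians(yaw))
    Rt=Ro.from_matrix(np.array([[c,s,0],[s,-c,0],[0,0,-1.]]))
    print('shift',R0.inv().apply(np.array([x,y,z])-p).round(4),'turn',np.degrees((R0.inv()*Rt).as_rotvec()).round(2))
def yaw():
    o=get_obs();a=Ro.from_rotvec(o['tool_rot']).as_matrix();return np.degrees(np.arctan2(a[1,0],a[0,0]))
E
python3 - <<'E'
from h import *
print(yaw(),Ro.from_rotvec(get_obs()['tool_rot']).as_matrix().round(3))
go(.42,.10,.25,-36); go(.456,-.39,.20,-36);go(.42,.10,.25,144); go(.456,-.39,.20,144)
T=snap('top')
for u,v in[(283,330),(350,282),(420,237)]:print(atz(T,u*.7,v*.7,0).round(3))
for u,v in[(593,326),(487,319)]:print('bowls',atz(T,u*.7,v*.7,.03).round(3))
E
```

```text
156.92144836902037 [[-0.92   0.392 -0.   ]
 [ 0.392  0.92  -0.   ]
 [ 0.    -0.    -1.   ]]
shift [-0.3472 -0.2934 -0.0077] turn [-0.0000e+00 -1.0000e-02 -1.6708e+02]
shift [-0.5724 -0.73    0.0423] turn [-0.0000e+00 -1.0000e-02 -1.6708e+02]
shift [-0.3472 -0.2934 -0.0077] turn [-0.    0.   12.92]
shift [-0.5724 -0.73    0.0423] turn [-0.    0.   12.92]
[0.618 0.306 0.   ]
[0.676 0.085 0.   ]
[ 0.726 -0.156  0.   ]
bowls [ 0.276 -0.46   0.03 ]
bowls [ 0.41  -0.209  0.03 ]
```

```bash
V="x"; python3 -m pendant '[0.085,-0.347,-0.293,-0.008,0,0,5, 0.085,-0.347,-0.293,-0.008,0,0,10, 0.085,-0.347,-0.293,-0.008,0,0,12.9, 0.085,-0.347,-0.293,-0.008,0,0,12.9, 0.085,-0.347,-0.293,-0.008,0,0,12.9, 0.085,-0.347,-0.293,-0.008,0,0,12.9, 0.085,-0.347,-0.293,-0.008,0,0,12.9, 0.085,-0.572,-0.73,0.042,0,0,12.9, 0.085,-0.572,-0.73,0.042,0,0,12.9, 0.085,-0.572,-0.73,0.042,0,0,12.9, 0.085,-0.572,-0.73,0.042,0,0,12.9, 0.085,-0.572,-0.73,0.042,0,0,12.9]' 30
python3 - <<'E'
from h import *
go(.456,-.39,.13,144);print(get_obs()['position'],yaw())
E
```

```text
time: 3.05
position: [0.4388, -0.1968, 0.2196]
tool_rot: [0.97, 2.987, -0.0]
ft_force: [1.6, 0.8, -0.4]
width: 0.0849
grip_force: 0.0
shift [-0.1274 -0.1462  0.0897] turn [0.01 0.05 0.  ]
[ 0.43880014 -0.19677134  0.21957878] 144.00292982770372
```

```bash
python3 -m pendant '[0.085,-0.127,-0.146,0.05,0,0,0, 0.085,-0.127,-0.146,0.07,0,0,0, 0.085,-0.127,-0.146,0.09,0,0,0, 0.085,-0.127,-0.146,0.09,0,0,0, 0.085,-0.127,-0.146,0.09,0,0,0]'
python3 - <<'E'
from h import *
T=snap('top');S=snap('scene');o=get_obs();p=o['position'];print(p,yaw())
R=Ro.from_rotvec(o['tool_rot']).as_matrix()
a=np.radians(-36)
# overlay model: grip centre and axis from estimate, and tongs arms
out=[]
for s,b in((T,(340,145,80,60*80//60)),(S,(340,200,107,80))):
    x,y,w,h=b;im=cv2.resize(s['img'][y:y+h,x:x+w],(400*w//w,400*h//w),interpolation=cv2.INTER_CUBIC)[:,:,::-1].copy()
    k=400/w
    def P(q,c):
        u=(proj(s,q)-[x,y]+.5)*k;cv2.circle(im,(int(u[0]),int(u[1])),3,c,-1)
    g=np.array([.456,-.39,.031]);ex=np.array([np.cos(a),np.sin(a),0]);ey=np.array([-np.sin(a),np.cos(a),0])
    P(g,(0,255,0));P(g+.1*ex,(0,255,0))
    for sg in(1,-1):
        for d,wd in((-.055,.0265),(.055,.031),(.1,.045)):P(g+d*ex+sg*wd*ey,(255,0,255))
    P(p,(255,255,0))
    out.append(cv2.copyMakeBorder(im,0,400-im.shape[0],0,0,0))
cv2.imwrite('pics/ov.png',np.hstack(out))
go(.456,-.39,.02,144)
E
```

```text
time: 3.68
position: [0.4554, -0.3879, 0.128]
tool_rot: [-0.972, -2.985, -0.002]
ft_force: [0.3, 0.3, 0.1]
width: 0.0849
grip_force: 0.0
[ 0.45605456 -0.3865153   0.13008847] 144.03873616808607
shift [-0.002  -0.0029  0.1101] turn [ 0.02 -0.    0.04]
```

View pics/ov.png

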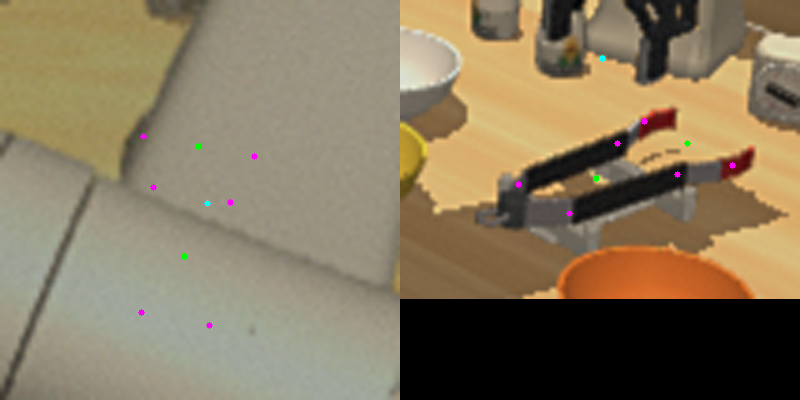

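```bash
python3 -m pendant '[0.085,-0.007,0,0.03,0,0,0, 0.085,-0.007,0,0.05,0,0,0, 0.085,-0.007,0,0.05,0,0,0]'
python3 - <<'E'
from h import *
o=get_obs();print(o['position'],yaw())
go(.461,-.394,.018,144)
E
```

```text
time: 4.15
position: [0.4617, -0.3897, 0.0798]
tool_rot: [-0.968, -2.988, -0.001]
ft_force: [0.6, 0.0, 0.5]
width: 0.085
grip_force: 0.0
[ 0.46170928 -0.38967104  0.0797706 ] 144.11256362279113
shift [-0.002  -0.0039  0.0618] turn [ 0.02 -0.05  0.11]
```

```bash
python3 -m pendant '[0.085,0,-0.004,0.03,0,0,0, 0.085,0,-0.004,0.05,0,0,0, 0.085,0,-0.004,0.062,0,0,0, 0.085,0,-0.004,0.062,0,0,0]'
python3 - <<'E'
from h import *
o=get_obs();print(o['position'],yaw())
go(.461,-.394,.018,144)
S=snap('scene');cv2.imwrite('pics/g.png',cv2.resize(S['img'][190:280,335:455],(800,600),interpolation=cv2.INTER_CUBIC)[:,:,::-1])
E
```

```text
time: 4.65
position: [0.4595, -0.3943, 0.018]
tool_rot: [0.969, 2.988, -0.0]
ft_force: [-0.1, 0.4, 0.2]
width: 0.0849
grip_force: 0.0
[ 0.45951256 -0.39428301  0.0180395 ] 144.05207785471984
shift [-0.001   0.0011  0.    ] turn [0.   0.01 0.05]
```

View pics/g.png

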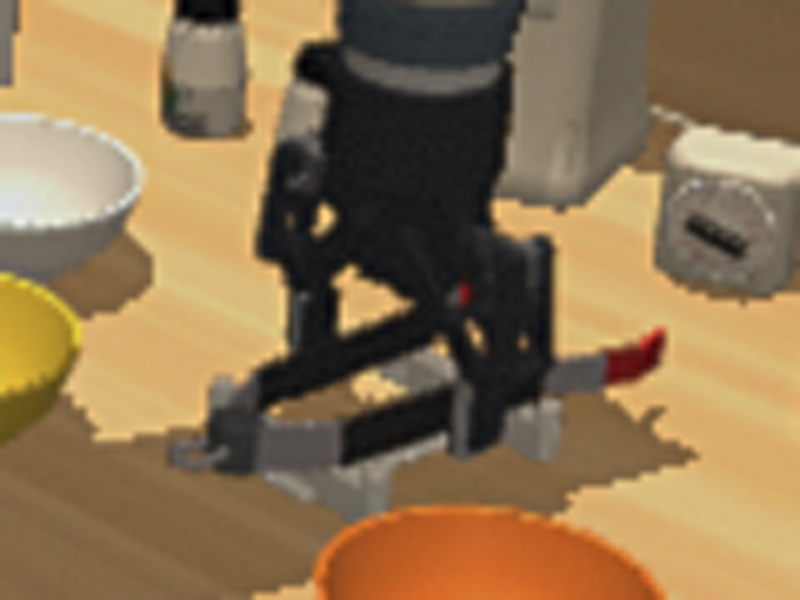

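The fingers straddle both sleeves: the right finger is near (485,400), outside the right arm, and the left one is behind the left arm. I'll squeeze to about 56 mm.

```bash
python3 -m pendant '[0.07,0,0,0,0,0,0, 0.056,0,0,0,0,0,0, 0.056,0,0,0,0,0,0, 0.056,0,0,0,0,0,0,0.056,0,0,0,0,0,0]' 30; python3 -m pendant '[0.056,0,0,-0.01,0,0,0, 0.056,0,0,-0.03,0,0,0, 0.056,0,0,-0.06,0,0,0, 0.056,0,0,-0.1,0,0,0, 0.056,0,0,-0.13,0,0,0, 0.056,0,0,-0.15,0,0,0, 0.056,0,0,-0.15,0,0,0, 0.056,0,0,-0.15,0,0,0]'
python3 - <<'E'
from h import *
o=get_obs();print(o['position'],yaw())
S=snap('scene');cv2.imwrite('pics/g2.png',cv2.resize(S['img'][130:250,335:495],(800,600),interpolation=cv2.INTER_CUBIC)[:,:,::-1])
E
```

```text
time: 5.32
position: [0.46, -0.3953, 0.0191]
tool_rot: [0.969, 2.986, -0.002]
ft_force: [0.4, 0.7, 7.8]
width: 0.0561
grip_force: 12.1
time: 6.32
position: [0.4589, -0.3943, 0.1667]
tool_rot: [-0.97, -2.987, -0.001]
ft_force: [-0.2, -0.3, -1.9]
width: 0.0565
grip_force: 9.8
[ 0.45893365 -0.39432817  0.16673211] 144.01538012905414
```

View pics/g2.png

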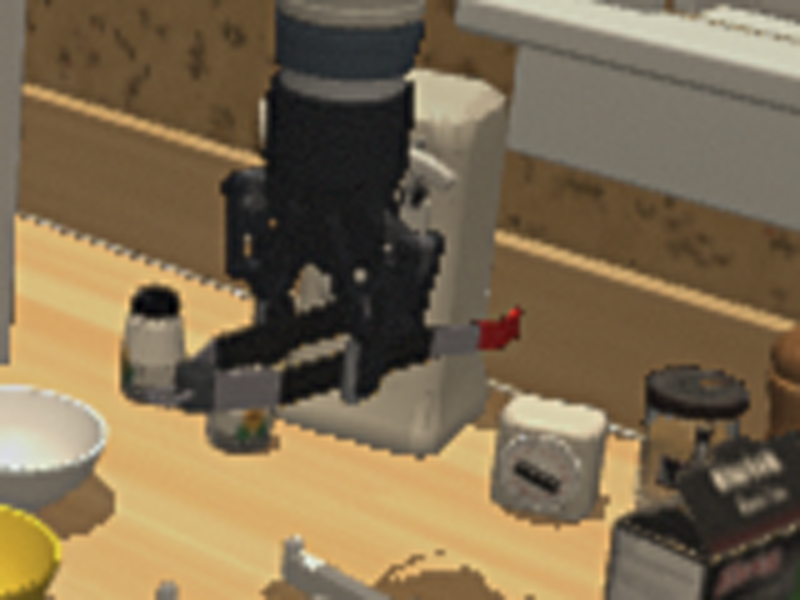

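The tongs are off the rest, level, held near the middle of the sleeves, with the right red jaw at (500,328). Next I'll move to the pre-pose behind the egg.

```bash
python3 - <<'E'
from h import *
go(.491,.118,.167,194)
E
```

```text
shift [2.750e-01 4.334e-01 1.000e-04] turn [  0.06  -0.08 -49.98]
```

```bash
python3 -m pendant '[0.056,0.014,0.022,0,0,0,-2, 0.056,0.04,0.063,0,0,0,-6, 0.056,0.07,0.11,0,0,0,-12, 0.056,0.10,0.158,0,0,0,-18, 0.056,0.13,0.205,0,0,0,-24, 0.056,0.16,0.252,0,0,0,-30, 0.056,0.19,0.3,0,0,0,-36, 0.056,0.22,0.347,0,0,0,-42, 0.056,0.25,0.394,0,0,0,-47, 0.056,0.268,0.422,0,0,0,-50, 0.056,0.275,0.433,0,0,0,-50, 0.056,0.275,0.433,0,0,0,-50]'
python3 - <<'E'
from h import *
o=get_obs();print(o['position'],yaw(),o['width'])
out=[]
for n in('top','scene'):
    s=snap(n);p=proj(s,[.588,.142,.13]).astype(int);x,y=p-[40,30]
    x=max(x,0);y=max(y,0)
    im=s['img'].astype(int);m=((im[...,0]>75)&(im[...,0]>2*im[...,1])&(im[...,1]<60)&(im[...,2]<70)).astype(np.uint8)
    k,l,st,c=cv2.connectedComponentsWithStats(m);print(n,x,y,[(st[i].tolist(),c[i].round(1).tolist()) for i in range(1,k) if st[i,4]>4])
    out.append(cv2.resize(s['img'][y:y+80,x:x+80],(400,400),interpolation=cv2.INTER_CUBIC))
cv2.imwrite('pics/e.png',np.hstack(out)[:,:,::-1])
E
```

```text
time: 7.88
position: [0.4909, 0.1175, 0.1669]
tool_rot: [0.384, -3.117, 0.0]
ft_force: [-0.3, -0.1, -1.7]
width: 0.0561
grip_force: 9.8
[0.49085451 0.11748413 0.16686667] -165.9614028329545 0.05614059254758446
top 196 178 [([225, 208, 4, 5, 6], [226.5, 210.2]), ([409, 213, 7, 2, 8], [411.9, 213.5]), ([412, 222, 19, 21, 74], [425.4, 234.5]), ([47, 362, 5, 2, 6], [49.2, 362.2]), ([50, 365, 2, 6, 7], [50.1, 367.3]), ([49, 372, 2, 4, 5], [49.2, 373.2]), ([33, 375, 3, 7, 14], [33.6, 377.9]), ([29, 378, 21, 20, 76], [42.1, 389.8])]
scene 197 146 [([225, 160, 4, 5, 14], [226.8, 161.4]), ([168, 208, 5, 3, 11], [170.3, 209.0]), ([388, 289, 4, 4, 6], [389.5, 290.5]), ([424, 291, 7, 6, 7], [427.0, 293.9]), ([401, 299, 7, 3, 8], [404.0, 299.9])]
```

View pics/e.png

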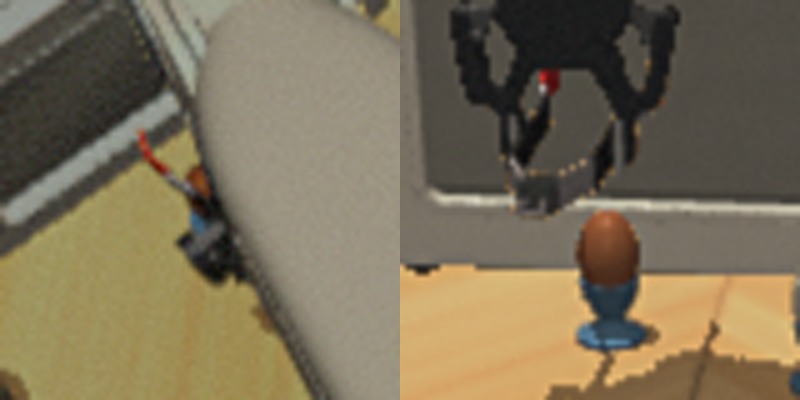

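The left red jaw shows at about (227,208) in the top view and (227,162) in the scene view. The egg is untouched at (239,195) in the scene view.

```bash
python3 - <<'E'
from h import *
T=snap('top');S=snap('scene')
p=np.array([.4909,.1175,.179]);a=np.radians(14.04);ex=np.array([np.cos(a),np.sin(a),0]);ey=np.array([-np.sin(a),np.cos(a),0])
L=lambda q:((np.array(q)-p)@ex*1e3,(np.array(q)-p)@ey*1e3,q[2])
for d in(.08,.1,.12):
    print(d,'expect left jaw px',proj(T,p+d*ex+.036*ey).round(1),proj(S,p+d*ex+.036*ey).round(1))
print('tri',L(tri([(T,227,208.4),(S,226.8,161.6)])))
for c in [(140,133),(155,152),(170,170)]:print('top',np.round(L(atz(T,196+c[0]/5-.5,178+c[1]/5-.5,.179)),3))
print('scene',np.round(L(atz(S,226.8,161.6,.179)),3))
print('loop/hinge top',np.round(L(atz(T,196+205/5,178+255/5,.179)),3),'scene hinge',np.round(L(atz(S,197+135/5,146+193/5,.179)),3))
im=S['img'].astype(int);x0,y0=225,180;c=im[y0:215,x0:255];m=(c[...,0]>70)&(c[...,0]>1.6*c[...,1])&(c[...,1]<95)&(c[...,2]<c[...,1]+10)
ys,xs=np.nonzero(m);print('egg sc',xs.mean()+x0,ys.mean()+y0,xs.min()+x0,xs.max()+x0,ys.min()+y0,ys.max()+y0)
for q in [(.588,.142,.0935),(.588,.142,.065),(.588,.142,.045),(.588,.142,.003)]:print('proj',proj(T,q).round(1),proj(S,q).round(1))
E
```

```text
0.08 expect left jaw px [229.9 213.7] [224.5 164.5]
0.1 expect left jaw px [226.6 209.5] [225.7 162.5]
0.12 expect left jaw px [223.3 205.4] [226.9 160.5]
tri (np.float64(101.65258525173425), np.float64(32.635773197656086), np.float64(0.1815303434488884))
top [123.736  32.718   0.179]
top [105.283  32.758   0.179]
top [87.589 32.361  0.179]
scene [109.035  34.024   0.179]
loop/hinge top [18.462 49.647  0.179] scene hinge [-92.359   2.77    0.179]
egg sc 238.21818181818182 195.51818181818183 233 243 189 202
proj [237.4 212.7] [237.6 187.2]
proj [238.2 215.5] [237.9 195.1]
proj [238.8 217.4] [238.1 200.6]
proj [239.9 221.2] [238.6 212. ]
```

```bash
python3 -m pendant '[0.056,0.004,-0.001,0.015,0,0,0, 0.056,0.004,-0.001,0.04,0,0,0, 0.056,0.004,-0.001,0.06,0,0,0, 0.056,0.004,-0.001,0.08,0,0,0, 0.056,0.004,-0.001,0.095,0,0,0, 0.056,0.004,-0.001,0.108,0,0,0, 0.056,0.004,-0.001,0.116,0,0,0, 0.056,0.004,-0.001,0.116,0,0,0, 0.056,0.004,-0.001,0.116,0,0,0]'
python3 - <<'E'
from h import *
o=get_obs();print(o['position'],yaw(),o['width'])
out=[]
for n in('top','scene'):
    s=snap(n);x,y=(205,185) if n=='top' else (205,165)
    out.append(cv2.resize(s['img'][y:y+60,x:x+60],(400,400),interpolation=cv2.INTER_CUBIC))
    print(n,proj(s,[.587,.142,.065]))
cv2.imwrite('pics/f.png',np.hstack(out)[:,:,::-1])
E
```

```text
time: 9.2
position: [0.4878, 0.1154, 0.0519]
tool_rot: [-0.383, 3.117, -0.0]
ft_force: [0.1, 0.4, -0.5]
width: 0.056
grip_force: 9.8
[0.48782719 0.11535351 0.05193569] -165.98346153607463 0.05601286382464353
top [238.32385927 215.70086114]
scene [237.7849321  195.23564665]
```

View pics/f.png

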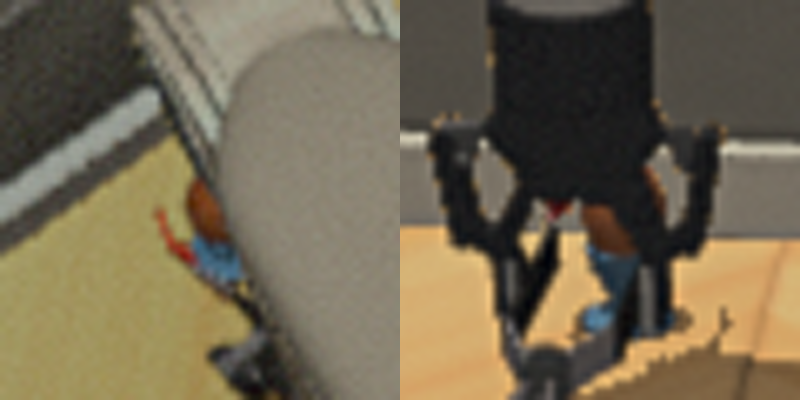

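```bash
python3 -m pendant '[0.052,0,0,0,0,0,0, 0.049,0,0,0,0,0,0, 0.047,0,0,0,0,0,0, 0.045,0,0,0,0,0,0, 0.043,0,0,0,0,0,0, 0.041,0,0,0,0,0,0, 0.039,0,0,0,0,0,0, 0.038,0,0,0,0,0,0, 0.038,0,0,0,0,0,0]' 35
```

```text
time: 10.42
position: [0.4875, 0.1154, 0.0515]
tool_rot: [-0.383, 3.118, 0.0]
ft_force: [0.4, 1.4, 0.2]
width: 0.0446
grip_force: 35.5
```

```bash
python3 -m pendant '[0.038,0,0,-0.005,0,0,0, 0.038,0,0,-0.015,0,0,0, 0.038,0,0,-0.03,0,0,0, 0.038,0,0,-0.05,0,0,0, 0.038,0,0,-0.07,0,0,0, 0.038,0,0,-0.09,0,0,0, 0.038,0,0,-0.105,0,0,0, 0.038,0,0,-0.11,0,0,0, 0.038,0,0,-0.11,0,0,0]'
python3 - <<'E'
from h import *
out=[]
for n in('top','scene'):
    s=snap(n);x,y=(195,165) if n=='top' else (195,140)
    out.append(cv2.resize(s['img'][y:y+80,x:x+80],(400,400),interpolation=cv2.INTER_CUBIC))
cv2.imwrite('pics/l.png',np.hstack(out)[:,:,::-1])
b=np.array([.578,-.198])
for yw in (-14,-20):
    a=np.radians(yw);t=b-.1*np.array([np.cos(a),np.sin(a)]);print(t);go(*t,.165,180+yw)
E
```

```text
time: 11.55
position: [0.4874, 0.1153, 0.1615]
tool_rot: [-0.383, 3.118, -0.0]
ft_force: [-0.8, -0.7, -2.0]
width: 0.0444
grip_force: 35.9
[ 0.48097043 -0.17380781]
shift [ 0.076  -0.279  -0.0041] turn [-1.000e-02 -6.000e-02  2.802e+01]
[ 0.48403074 -0.16379799]
shift [ 0.0706 -0.2701 -0.0041] turn [-1.000e-02 -6.000e-02  3.402e+01]
```

View pics/l.png

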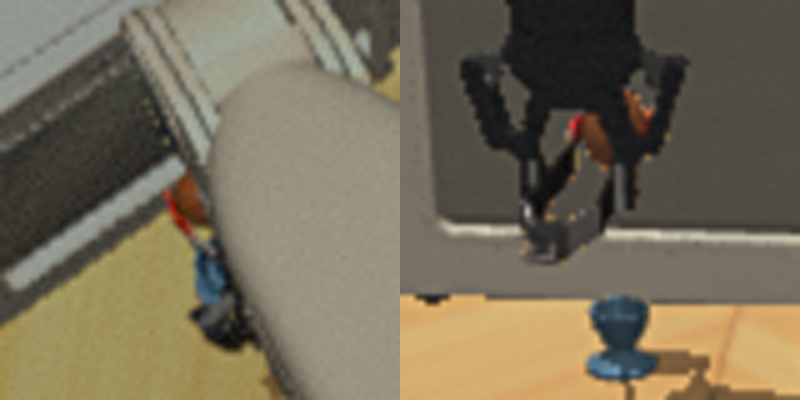

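The egg is held between the jaws at about (600,135) in the crop, and its cup is upright and empty at (622,340). I'll carry it slowly to the bowl.

```bash
python3 -m pendant '[0.038,0.004,-0.012,-0.002,0,0,1.5, 0.038,0.01,-0.038,-0.004,0,0,5, 0.038,0.018,-0.068,-0.004,0,0,9, 0.038,0.026,-0.1,-0.004,0,0,13, 0.038,0.035,-0.132,-0.004,0,0,17, 0.038,0.043,-0.165,-0.004,0,0,21, 0.038,0.051,-0.197,-0.004,0,0,25, 0.038,0.059,-0.226,-0.004,0,0,29, 0.038,0.066,-0.251,-0.004,0,0,32, 0.038,0.07,-0.265,-0.004,0,0,34, 0.038,0.071,-0.27,-0.004,0,0,34, 0.038,0.071,-0.27,-0.004,0,0,34]'
python3 - <<'E'
from h import *
o=get_obs();print(o['position'],yaw(),o['width'])
out=[]
for n in('top','scene'):
    s=snap(n);x,y=(275,150) if n=='top' else (285,160)
    out.append(cv2.resize(s['img'][y:y+80,x:x+80],(400,400),interpolation=cv2.INTER_CUBIC))
    print(n,proj(s,[.578,-.198,.175]),[(np.round(r['rect']),r['score']) for r in search_frame('bowl',n)],[np.round(r['rect']) for r in search_frame('brown_egg',n)])
cv2.imwrite('pics/b.png',np.hstack(out)[:,:,::-1])
E
```

```text
time: 13.15
position: [0.4839, -0.1636, 0.1654]
tool_rot: [-0.544, -3.094, -0.0]
ft_force: [-0.2, 0.7, -2.8]
width: 0.0446
grip_force: 36.0
[ 0.48391474 -0.16360518  0.16539247] 160.04721534600208 0.04464770308522342
top [322.38943127 171.50338993] [(array([401., 211.,  34.,  33.]), 0.81), (array([307., 174.,   9.,  26.]), 0.7)] [array([270., 197.,  15.,  14.])]
scene [337.96375745 177.03283095] [(array([380., 268.,  55.,  35.]), 0.97), (array([316., 206.,  41.,  26.]), 0.86), (array([305., 230.,  40.,  27.]), 0.67), (array([374., 195.,  14.,  27.]), 0.64)] []
```

View pics/b.png

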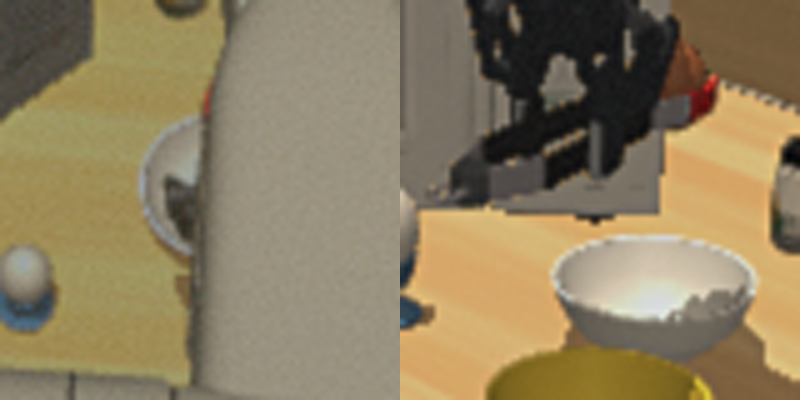

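The egg hangs in the jaws at about (685,70) in the crop, clear above the white bowl whose rim centre is at (654,280). By calibration it's within roughly 1 cm of the bowl's centre, well inside the 45 mm allowed. I'll let it settle and hand in.

```bash
python3 -m pendant '[0.038,0,0,0,0,0,0, 0.038,0,0,0,0,0,0, 0.038,0,0,0,0,0,0, 0.038,0,0,0,0,0,0]'; python3 -c "
from workcell import hand_in
print(hand_in())"
```

```text
time: 13.95
position: [0.484, -0.1638, 0.1655]
tool_rot: [-0.545, -3.094, 0.0]
ft_force: [0.1, -0.2, -1.7]
width: 0.0449
grip_force: 36.0
the job is handed in; nothing more can be done
None
```

I handed the job in at about 14 s with the brown egg held still in the tongs, about 10 cm above the white bowl's rim and within roughly 1 cm of its centre; `hand_in()` returned no verdict, so I don't have the judged result.

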